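# Unstack the beaker lids and cover each beaker

### The arm

A 6-joint arm with a two-finger parallel gripper is mounted at the origin on a cart in front of the work surface, level with it; the furniture and walls round the work are solid. World frame = base frame: x ahead of the robot, y to its left, z up, the work surface at z = 0. Lengths are in m, angles in rad, forces in N, time in s.
With the tool pointing down it reaches from about 0.35 to 0.8 m from the base axis. Payload 7.3 kg.
Tool frame: the origin (TCP) lies between the finger pads; the fingertips stand 19 mm ahead of it and the grasp point (between the pads) is the TCP; z points along the fingers, y is the line along which they close (so a half turn about z gives the same grasp; the last joint's range is limited). The gripper opens to 85 mm and grips with 20 to 120 N. Pads are 22 mm wide; open, the fingers measure 114 mm over their backs; the gripper's body (76 mm by 85 mm) begins 54 mm behind the grasp point. The pads swing forward as they close: fully open they stand 13 mm farther back than shut.
Start: joints at [1.069, 0.342, 1.524, -0, 1.275, -0.146], TCP at [0.183, 0.492, 0.25] pointing down, gripper open.
Joint ranges: [-2.53, 2.53], [-0.77, 2.02], [0.04, 2.7], [-1, 4.14], [0.28, 2.66], [-3.11, 3.11]. Speed limits (rad/s): [2.57, 2.57, 3.14, 3.14, 3.14, 3.14].

### API

Orientations are given as a unit quaternion [x, y, z, w].
In Python, from bench import arm, eyes, spotter gives the robot as it stands.
- The arm moves only by the tool carry_out, never from a script. Its argument "plan" is a list that holds one entry, the list of rows, each a list of 5 numbers: the closure in counts, from 0 (fully open) to 255 (shut), then the shift along the tool's x, y, z in cm, then the turn about the tool's z in rad. A call has 1 to 10 rows; each row shifts and turns the commanded pose from where the row before left it, along the tool's axes as they then stand; what a row does not reach is not made up. A row lasts 1/8 s, in which the tool goes at most 62.5 mm and 10.7 degrees, less where a joint would pass 70% of its speed; a pose out of reach is approached as far as the arm can. A call with a gripper value outside its range is refused whole. The fingers move at their own pace and stop on an object; "newtons" is the grip in N (left out, the last holds). Time passes only in rows, so rows that do not move let the fingers close. It gives the time, the measured TCP pose, the force, the opening and the grip force at its end, in the units of the state.
- arm.get_state(): the state, without advancing time (a new reading comes with each control period).
- eyes.get_image(name): name is "side" or "top" or "wrist"; returns a dict with "image" (420x560x3 uint8, red, green, blue), "fx", "fy", "cx", "cy" (pixels), "dist_coeffs" ([k1, k2, p1, p2, k3] as OpenCV has them; the pictures are not rectified), "R" (3x3) and "t" (3): a world point X has camera coordinates R X + t; the wrist camera has in their place "T_tool_cam" (4x4, takes a point from camera to tool coordinates, whose origin is the TCP and whose axes are the flange's). Camera axes: x right, y down, z forward; pixel columns grow to the right and rows downward; lengths in m; the calibration is good to about 2 mm. A picture is of the moment at which its call begins: read the wrist's pose just before it. There is no depth.
- arm.sign_off(): hands the job in; it is judged then, once.
Trained networks look in the newest picture that a camera, given by its name, has taken for a name from the list of things; names that differ only in an ending like _2 or _b are one class to them, and where a whole thing is asked for, a point or a joint stands for the part that bears it (a point fixed in the world has none). Each returns a list of dicts, best first, with "confidence" (0 to 1); they miss things now and then, are a little off and sometimes report something else, mostly with a low value. They report only what shows in the picture. A call takes as long as a camera call. They do not tell look-alikes from the thing itself.
- spotter.recognise(camera, name): "extent" ([centre column, centre row, width, height] in pixels, round what is visible of it).
- spotter.masks_of(camera, name): "mask" (420x560 bool, what is visible of it) and "extent" ([centre column, centre row, width, height] in pixels, round what is visible of it).
- spotter.tip_of(camera, name): "uv" ([column, row] in pixels: a listed point, or the origin of a listed thing).
The state is a dict: "t": time; "joint_positions": joint angles; "dq": joint speeds; "joint_efforts": joint torques, N m; "eef_pos": TCP position; "tcp_rot": TCP orientation; "contact_force": force on the tool from outside, world axes, zero at the start; "moment": the same for the moment, N m; "grip_width": finger opening in m; "grip_force": force on a finger pad.
Only numpy, scipy, OpenCV 4.12 (cv2) and the standard library are available. Lean on these libraries where they do the work, as an engineer would, in place of code of your own. Each camera call takes 0.05 s, during which the arm holds its last target. There are 200 camera calls.

### The job

Cover the four beakers so that no dust gets in overnight: take the two stacks of lids apart and put each lid on the beaker of its own size, the smallest lid on the smallest beaker and so on up to the largest on the largest, lying flat on the rim with its collar down inside the mouth. Leave the beakers standing where they are and do not knock any of them over.

Things in the scene. Friction and masses are not known exactly. Their poses are not given: they have to be found in the camera images.
- lid_s: smallest lid, yellow plastic: flange 54 mm across, 4 thick; under it a collar (open tube) 25 across, 12 deep; on top a central round grip 14 across, 10 high, to pinch from above. Origin: centre of the collar's lower edge, z up (flange 12 to 16 mm, grip top 26). Starts on a stack: collar on a blue or orange lid's flange, over its grip with 2 mm play or more, so lift straight up 15 mm.
- lid_m: second smallest lid, green plastic: flange 62 mm across, 4 thick; under it a collar (open tube) 31 across, 12 deep; on top a central round grip 14 across, 10 high, to pinch from above. Origin: centre of the collar's lower edge, z up (flange 12 to 16 mm, grip top 26). Starts on a stack: collar on a blue or orange lid's flange, over its grip with 2 mm play or more, so lift straight up 15 mm.
- lid_l: second largest lid, orange plastic: flange 78 mm across, 4 thick; under it a collar (open tube) 44 across, 12 deep; on top a central round grip 14 across, 10 high, to pinch from above. Origin: centre of the collar's lower edge, z up (flange 12 to 16 mm, grip top 26). Starts at the bottom of a stack, on the bench, the yellow or green lid on it.
- lid_xl: largest lid, blue plastic: flange 92 mm across, 4 thick; under it a collar (open tube) 54 across, 12 deep; on top a central round grip 14 across, 10 high, to pinch from above. Origin: centre of the collar's lower edge, z up (flange 12 to 16 mm, grip top 26). Starts at the bottom of a stack, on the bench, the yellow or green lid on it.
- mouth_s (a point): centre of the mouth, at rim height, of the smallest beaker, clear glass with straw-coloured contents, outside diameter about 44 mm, 58 mm high; loose, upright on the bench, z up. Free radius inside about 18 mm: its own lid's collar enters with 5 mm play or more all round, the flange then lies flat on the rim (lid origin 12 mm below this point).
- mouth_m (a point): centre of the mouth, at rim height, of the second smallest beaker, clear empty glass, outside diameter about 52 mm, 70 mm high; loose, upright on the bench, z up. Free radius inside about 21 mm: its own lid's collar enters with 5 mm play or more all round, the flange then lies flat on the rim (lid origin 12 mm below this point).
- mouth_l (a point): centre of the mouth, at rim height, of the second largest beaker, amber glass with white graduation marks, outside diameter 68 mm, 92 mm high; loose, upright on the bench, z up. Free radius inside about 30 mm: its own lid's collar enters with 5 mm play or more all round, the flange then lies flat on the rim (lid origin 12 mm below this point).
- mouth_xl (a point): centre of the mouth, at rim height, of the largest beaker, bare stainless steel, outside diameter 80 mm, 108 mm high; loose, upright on the bench, z up. Free radius inside about 36 mm: its own lid's collar enters with 5 mm play or more all round, the flange then lies flat on the rim (lid origin 12 mm below this point).
Things that resemble listed ones, but are neither listed nor needed, are in the scene too. Leave any purple look-alike of the lid_s alone.

How it is judged:
By the outcome, as a careful person would: the job done as asked, in the order asked, and still so for the second after the job is handed in, with the robot touching nothing.
It also fails if it takes over 106 s, if anything falls off the work surface, if the arm or the gripper's body presses on something with over 40 N, if the wrist force passes 120 N, or if a joint passes its speed limit or range.

## Working session

There is one attempt and no reset: what is moved stays moved. The work goes in short steps, Python scripts to look and compute and a tool call to move; the robot and the scene stay as the last step left them, time stands still between calls to the robot, and variables do not carry over. Pictures are saved under pics/ and viewed, at most 14 in all, crops included, and the job is handed in when it is done.

Besides the shell and the picture viewer there is one more tool, called after "Request:" as name(argument=value, ...) on one line, values as JSON. carry_out: Moves the arm, as the interface text tells. Its arguments: {"type":"object","properties":{"plan":{"type":"array","items":{"type":"array","items":{"type":"array","items":{"type":"number"}}}},"newtons":{"type":"number"}},"required":["plan"]}

```bash
ls; mkdir -p pics; cat > h.py <<'E'
import numpy as np,cv2
from bench import arm,eyes,spotter
def K(c): return np.array([[c['fx'],0,c['cx']],[0,c['fy'],c['cy']],[0,0,1.]])
def save(c,n,crop=None,s=1):
    im=c['image'][...,::-1]
    if crop: x0,y0,x1,y1=crop; im=im[y0:y1,x0:x1]
    cv2.imwrite('pics/'+n,cv2.resize(im,None,fx=s,fy=s,interpolation=cv2.INTER_CUBIC))
def ray(c,uv):
    p=cv2.undistortPoints(np.array([[uv]],float),K(c),np.array(c['dist_coeffs']))[0,0]
    R=np.array(c['R']);t=np.array(c['t'])
    return -R.T@t, R.T@np.array([p[0],p[1],1])
def onz(c,uv,z):
    o,d=ray(c,uv); return o+d*(z-o[2])/d[2]
def tri(rs):
    A=0;b=0
    for o,d in rs:
        d=d/np.linalg.norm(d);P=np.eye(3)-np.outer(d,d);A=A+P;b=b+P@o
    return np.linalg.solve(A,b)
def proj(c,X):
    return cv2.projectPoints(np.array([X],float),cv2.Rodrigues(np.array(c['R']))[0],np.array(c['t'],float),K(c),np.array(c['dist_coeffs']))[0][0,0]
E
python3 - <<'E'
from h import *
np.set_printoptions(precision=3,suppress=True)
Z={'lid_s':.013,'lid_m':.013,'lid_l':0,'lid_xl':0,'mouth_s':.058,'mouth_m':.07,'mouth_l':.092,'mouth_xl':.108}
T=eyes.get_image('top');S=eyes.get_image('side')
save(T,'top.png');save(S,'side.png')
print(-np.array(T['R']).T@T['t'],-np.array(S['R']).T@S['t'])
for n,z in Z.items():
  for nm,c in (('top',T),('side',S)):
    for d in spotter.tip_of(nm,n)[:3]:
        print(n,nm,round(d['confidence'],2),np.array(d['uv']),onz(c,d['uv'],z))
print(arm.get_state())
E
```

```text
pics
[0.445 0.018 0.938] [ 0.511 -0.682  0.577]
lid_s top 0.93 [311.5 244.1] [ 0.485 -0.082  0.013]
lid_s top 0.85 [359.1 230.1] [ 0.519 -0.198  0.013]
lid_s top 0.8 [203.  215.8] [0.554 0.178 0.013]
lid_s side 0.89 [230.5 214.8] [0.448 0.082 0.013]
lid_s side 0.82 [267.6 304.6] [ 0.525 -0.208  0.013]
lid_s side 0.64 [245.7 263.6] [ 0.485 -0.094  0.013]
lid_m top 0.93 [311.5 244.1] [ 0.485 -0.082  0.013]
lid_m top 0.85 [359.1 230.1] [ 0.519 -0.198  0.013]
lid_m top 0.8 [203.  215.8] [0.554 0.178 0.013]
lid_m side 0.89 [230.5 214.8] [0.448 0.082 0.013]
lid_m side 0.82 [267.6 304.6] [ 0.525 -0.208  0.013]
lid_m side 0.64 [245.7 263.6] [ 0.485 -0.094  0.013]
lid_l top 0.93 [311.5 244.1] [ 0.486 -0.084  0.   ]
lid_l top 0.85 [359.1 230.1] [ 0.52  -0.201  0.   ]
lid_l top 0.8 [203.  215.8] [0.555 0.18  0.   ]
lid_l side 0.89 [230.5 214.8] [0.447 0.1   0.   ]
lid_l side 0.82 [267.6 304.6] [ 0.526 -0.197  0.   ]
lid_l side 0.64 [245.7 263.6] [ 0.484 -0.081  0.   ]
lid_xl top 0.56 [241.7 262. ] [0.443 0.085 0.   ]
lid_xl side 0.72 [230.1 218.7] [0.446 0.084 0.   ]
mouth_s top 0.93 [237.6 169
[... 794 characters left out ...]
.604 -0.27   0.092]
mouth_l side 0.79 [313.6 184.6] [0.653 0.081 0.092]
mouth_l side 0.76 [280.1 158.7] [0.583 0.218 0.092]
mouth_xl top 0.93 [322.5 181.6] [ 0.618 -0.098  0.108]
mouth_xl side 0.63 [314.1 225.6] [ 0.626 -0.096  0.108]
{'t': 0.9, 'joint_positions': array([ 1.069,  0.342,  1.524, -0.   ,  1.275, -0.146]), 'dq': array([-0.   ,  0.   , -0.   ,  0.   ,  0.001,  0.   ]), 'joint_efforts': array([ -0.   , -43.356, -24.628,  -0.   ,   0.   ,  -0.   ]), 'eef_pos': array([0.183, 0.492, 0.25 ]), 'tcp_rot': array([0.177, 0.984, 0.   , 0.   ]), 'contact_force': array([-0.113,  0.206, -0.786]), 'moment': array([-0.026, -0.021,  0.01 ]), 'grip_force': 0.0, 'grip_width': 0.08538160474691657}
```

View pics/top.png

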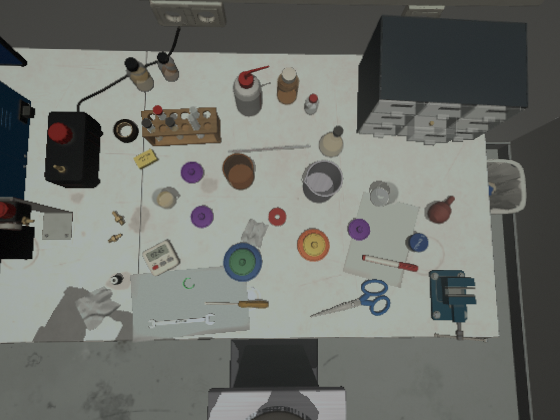

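View pics/side.png

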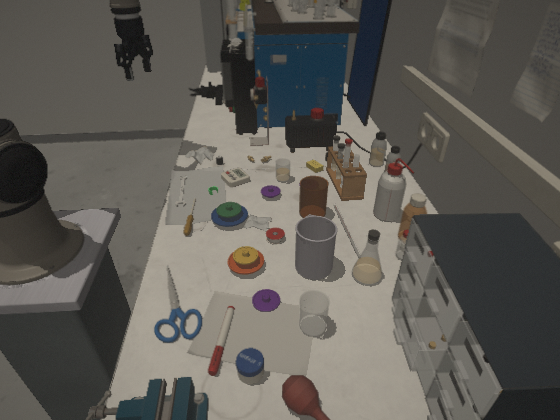

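The top view shows yellow on orange at (313,244) and green on blue at (243,262). Purple look-alikes are at (192,172), (202,216) and (358,229), so I leave those alone. Beakers: straw at (166,199), clear empty at (380,193), amber at (238,170), steel at (322,182). I'll triangulate and check one enlarged crop.

```bash
cat >> h.py <<'E'
def delta(P,yaw=None):
    """shift cm in tool axes from measured pose to P, plus turn (rad, about tool z) to bring tool y to world direction yaw (mod pi)"""
    from scipy.spatial.transform import Rotation as Ro
    s=arm.get_state();R=Ro.from_quat(s['tcp_rot']).as_matrix()
    d=R.T@(np.array(P)-s['eef_pos'])*100
    a=None
    if yaw is not None:
        v=R.T@np.array([np.cos(yaw),np.sin(yaw),0]); a=np.arctan2(-v[0],v[1]); a=(a+np.pi/2)%np.pi-np.pi/2
    return d,a
E
python3 - <<'E'
from h import *
np.set_printoptions(precision=4,suppress=True)
T=eyes.get_image('top');S=eyes.get_image('side')
save(T,'crop.png',(150,150,400,290),3)
pairs={'ms':((161.5,199.5),(280.1,158.7)),'mm':((386.8,192.1),(316.6,299.2)),'ml':((237.6,169),(313.6,184.6)),'mxl':((322.5,181.6),(314.1,225.6)),'orange/yel':((311.5,244.1),(245.7,263.6)),'blue/green':((241.7,262),(230.3,216.5))}
for k,(a,b) in pairs.items():
    X=tri([ray(T,a),ray(S,b)]); print(k,X,proj(T,X)-a,proj(S,X)-b)
W=eyes.get_image('wrist');print(W['T_tool_cam'],W['fx'],W['cx'],W['cy'])
print(delta([.486,-.083,.2])); print(delta([.443,.085,.2]))
E
```

```text
ms [0.5856 0.2622 0.0677] [-0.0122 -0.6314] [-0.4972  0.0936]
mm [ 0.6055 -0.2515  0.0698] [ 0.0419 -1.4115] [-1.8598  0.3318]
ml [0.6531 0.0904 0.0857] [ 0.0188 -0.8248] [-0.7433  0.1687]
mxl [ 0.6221 -0.098   0.1088] [ 0.0668 -1.7402] [-1.8864  0.3781]
orange/yel [ 0.4852 -0.0834  0.0025] [0.0231 0.2653] [ 0.2967 -0.0404]
blue/green [0.4453 0.0852 0.0055] [-0.0648 -0.8416] [-0.8003  0.0831]
[[-0.0001 -0.962  -0.2731  0.0707]
 [ 1.     -0.0003  0.0007 -0.0005]
 [-0.0007 -0.2731  0.962  -0.1235]
 [ 0.      0.      0.      1.    ]] 289.6221195337251 276.0923971399517 207.82146169866667
(array([-48.4484, -43.3513,   5.0301]), None)
(array([-38.5653, -29.1016,   5.0306]), None)
```

View pics/crop.png

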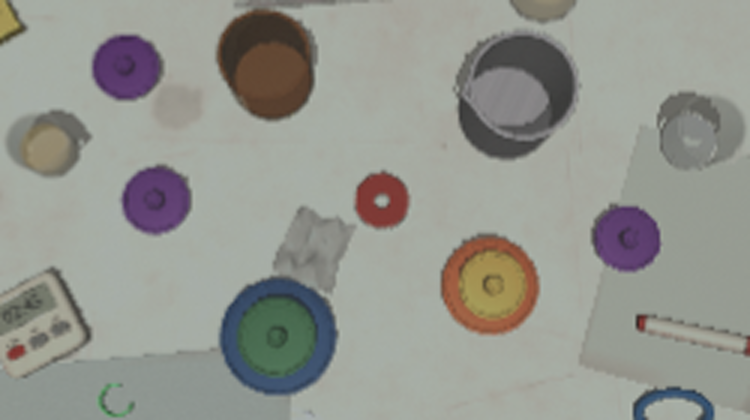

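The crop confirms it: yellow on orange at crop (492,284), green on blue at (278,336), and three separate purple lids. I'll go to the green stack first.

Request:
carry_out(plan=[[[150, -4.3, -3.2, 0.5, 0], [150, -4.3, -3.2, 0.5, 0], [150, -4.3, -3.2, 0.5, 0], [150, -4.3, -3.2, 0.5, 0], [150, -4.3, -3.2, 0.5, 0], [150, -4.3, -3.2, 0.6, 0], [150, -4.3, -3.3, 0.6, 0], [150, -4.3, -3.3, 0.6, 0], [150, -4.2, -3.3, 0.7, 0], [150, 0, 0, 0, 0]]], newtons=30)

```text
t: 2.3
eef_pos: [0.4447, 0.0822, 0.1998]
tcp_rot: [0.179, 0.984, -0.0, 0.0]
contact_force: [-0.1, 0.8, 0.6]
grip_width: 0.035
grip_force: 0.0
```

```bash
cat >> h.py <<'E'
def wrist():
    from scipy.spatial.transform import Rotation as Ro
    s=arm.get_state();c=eyes.get_image('wrist')
    M=np.eye(4);M[:3,:3]=Ro.from_quat(s['tcp_rot']).as_matrix();M[:3,3]=s['eef_pos']
    M=np.linalg.inv(M@np.array(c['T_tool_cam']));c['R']=M[:3,:3];c['t']=M[:3,3]
    return c
def tips(c,name,z,n=3):
    for d in spotter.tip_of('wrist',name)[:n]: print(name,round(d['confidence'],2),np.array(d['uv']),onz(c,d['uv'],z))
E
python3 - <<'E'
from h import *
np.set_printoptions(precision=4,suppress=True)
s=arm.get_state();print(s['t'],s['eef_pos'],s['grip_width'],s['tcp_rot'])
c=wrist();save(c,'w1.png')
tips(c,'lid_m',.016);tips(c,'lid_xl',0)
E
```

```text
2.3 [0.4447 0.0822 0.1998] 0.03503958818704815 [ 0.1794  0.9838 -0.0002  0.    ]
lid_m 0.89 [385.4 241.8] [0.5419 0.1785 0.016 ]
lid_m 0.73 [158.2 267.8] [ 0.4796 -0.0792  0.016 ]
lid_m 0.72 [154.2 271. ] [ 0.4817 -0.0855  0.016 ]
lid_xl 0.24 [497.4 266.9] [0.6319 0.3035 0.    ]
```

View pics/w1.png

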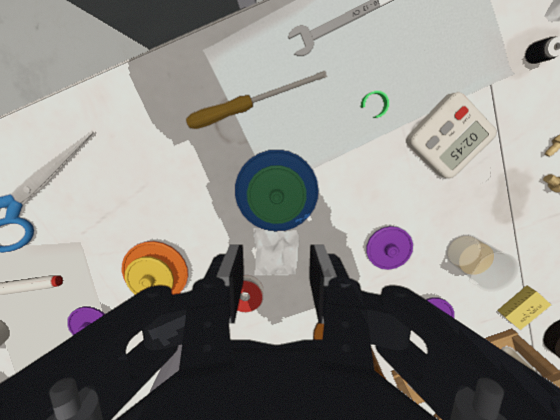

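The wrist view shows green on blue at (277,195), unobstructed, with yellow on orange at lower left around (150,272). The networks missed the stack here, so I'll fit the flange outlines by colour instead.

```bash
cat >> h.py <<'E'
HUE={'green':(50,82),'blue':(100,122),'yellow':(20,32),'orange':(5,16)}
def flange(c,cols,z,near):
    """centre on plane z of the outline of the blob (colours merged) nearest pixel near"""
    h=cv2.cvtColor(c['image'],cv2.COLOR_RGB2HSV);m=0
    for k in cols: m=m|cv2.inRange(h,(HUE[k][0],90,40),(HUE[k][1],255,255))
    m=cv2.morphologyEx(m,cv2.MORPH_OPEN,np.ones((3,3)))
    cs=[q for q in cv2.findContours(m,cv2.RETR_EXTERNAL,cv2.CHAIN_APPROX_NONE)[0] if cv2.contourArea(q)>60]
    q=min(cs,key=lambda q:np.linalg.norm(q[:,0].mean(0)-near))
    q=cv2.convexHull(q)
    X=np.array([onz(c,p,z)[:2] for p in q[:,0].astype(float)],np.float32)
    (ctr,rad)=cv2.minEnclosingCircle(X); e=cv2.fitEllipse(X)
    return np.array(ctr),rad,np.array(e[0]),np.array(e[1])/2
E
python3 - <<'E'
from h import *
np.set_printoptions(precision=4,suppress=True)
c=wrist()
for a in ((['green'],.032,(277,195)),(['blue','green'],.016,(277,190)),(['yellow'],.032,(150,272)),(['yellow','orange'],.016,(155,268))): print(a[0],*flange(c,*a))
P=flange(c,['green'],.032,(277,195))[2]
h=cv2.cvtColor(c['image'],cv2.COLOR_RGB2HSV);print(h[215,277],h[165,277])
print(onz(c,(277,196),.042), delta([*P,.1]),delta([*P,.0515]))
E
```

```text
['green'] [0.4429 0.0826] 0.030848586931824684 [0.4429 0.0826] [0.0304 0.0306]
['blue', 'green'] [0.4429 0.0825] 0.045155007392168045 [0.4429 0.0825] [0.0448 0.045 ]
['yellow'] [ 0.4819 -0.0855] 0.027326732873916626 [ 0.4817 -0.0854] [0.0259 0.0271]
['yellow', 'orange'] [ 0.4825 -0.0863] 0.040002018213272095 [ 0.4825 -0.0857] [0.0382 0.0395]
[ 68 126  81] [107 178  90]
[0.4402 0.0871 0.042 ] (array([-0.1225, -0.2966, 10.0428]), None) (array([-0.1236, -0.298 , 14.8928]), None)
```

```bash
python3 - <<'E'
from h import *
np.set_printoptions(precision=4,suppress=True)
for i in range(3):
    c=wrist();s=arm.get_state();print(s['t'],s['eef_pos'],s['dq'],flange(c,['green'],.032,(277,195))[2])
P=flange(c,['green'],.032,(277,195))[2]; print(delta([*P,.0515]))
E
```

```text
2.55 [0.4428 0.0859 0.2005] [ 0.0034 -0.0028 -0.0019 -0.0001 -0.002  -0.0046] [0.4429 0.0826]
2.6 [0.4428 0.086  0.2005] [ 0.0002 -0.0002 -0.0026  0.0007 -0.0014 -0.0025] [0.4429 0.0826]
2.65 [0.4429 0.0859 0.2006] [-0.0032  0.002  -0.0007 -0.0008  0.001  -0.001 ] [0.4429 0.0826]
(array([-0.1042, -0.3225, 14.9057]), None)
```

Request:
carry_out(plan=[[[150, -0.1, -0.3, 5, 0], [150, 0, 0, 5, 0], [150, 0, 0, 3.2, 0], [150, 0, 0, 1, 0], [150, 0, 0, 0.5, 0], [150, 0, 0, 0, 0], [150, 0, 0, 0, 0]]])

```text
t: 3.52
eef_pos: [0.4439, 0.0818, 0.0543]
tcp_rot: [0.177, 0.984, 0.0, 0.001]
contact_force: [0.2, -0.7, -0.3]
grip_width: 0.0352
grip_force: 0.0
```

Request:
carry_out(plan=[[[255, 0, 0, 0, 0], [255, 0, 0, 0, 0], [255, 0, 0, 0, 0], [255, 0, 0, 0, 0], [255, 0, 0, 0, 0]]])

```text
t: 4.15
eef_pos: [0.4436, 0.0817, 0.0539]
tcp_rot: [0.177, 0.984, 0.0, 0.001]
contact_force: [-0.6, 0.1, 6.0]
grip_width: 0.0116
grip_force: 29.3
```

Request:
carry_out(plan=[[[255, 0, 0, -1, 0], [255, 0, 0, -1.5, 0], [255, 0, 0, -4, 0], [255, 0, 0, -5, 0], [255, 0, 0, -5, 0], [255, 0, 0, 0, 0], [255, 0, 0, 0, 0]]])

```text
t: 5.03
eef_pos: [0.4426, 0.0817, 0.218]
tcp_rot: [0.177, 0.984, -0.0, -0.0]
contact_force: [-0.2, 0.2, -0.9]
grip_width: 0.0113
grip_force: 29.3
```

```bash
python3 - <<'E'
from h import *
np.set_printoptions(precision=4,suppress=True)
c=wrist();s=arm.get_state();print(s['t'],s['eef_pos'],s['grip_width'],s['grip_force']);save(c,'w2.png',None,.8)
for a in ((['blue'],.016,(277,220)),(['green'],s['eef_pos'][2]-.02,(277,260))):
  print(*flange(c,*a))
tips(c,'mouth_m',.07);tips(c,'mouth_xl',.108);
print(delta([.55,-.20,.22],0))
E
```

```text
5.075 [0.4424 0.0817 0.2174] 0.011494155318480866 29.2656147480011
[0.443  0.0824] 0.04527830705046654 [0.4424 0.0825] [0.0443 0.0449]
[0.4406 0.0822] 0.030722184106707573 [0.4406 0.0822] [0.0298 0.0305]
mouth_m 0.57 [486.5 264.4] [0.5813 0.2621 0.07  ]
(array([-19.8979, -22.6609,  -0.3299]), np.float64(1.214970861973958))
```

View pics/w2.png

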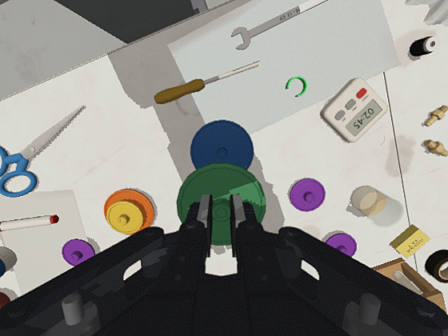

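Green is held level and blue stays put on the bench at wrist px (278,190). Next I move next to the clear beaker, with the yaw turned so the camera sees its mouth.

Request:
carry_out(plan=[[[255, -2, -4.8, 0, 0], [255, -2, -4.8, 0, 0], [255, -2, -4.8, 0, 0], [255, -2, -4.8, 0, 0], [255, -2, -4.8, 0, 0], [255, -2, -4.8, 0, 0], [255, -1.8, -4.6, 0, 0]]])

```text
t: 6.05
eef_pos: [0.4557, -0.281, 0.2169]
tcp_rot: [0.177, 0.984, 0.001, -0.001]
contact_force: [1.2, -0.1, -0.1]
grip_width: 0.0117
grip_force: 29.3
```

Request:
carry_out(plan=[[[255, 0, 0, 0, 0.174], [255, 0, 0, 0, 0.174], [255, 0, 0, 0, 0.174], [255, 0, 0, 0, 0.174], [255, 0, 0, 0, 0.174], [255, 0, 0, 0, 0.174], [255, 0, 0, 0, 0.171], [255, 0, 0, 0, 0], [255, 0, 0, 0, 0]]])

```text
t: 7.18
eef_pos: [0.456, -0.2793, 0.2176]
tcp_rot: [0.706, 0.708, -0.0, -0.001]
contact_force: [-0.1, 0.2, -0.4]
grip_width: 0.0115
grip_force: 29.4
```

```bash
python3 - <<'E'
from h import *
np.set_printoptions(precision=4,suppress=True)
c=wrist();s=arm.get_state();print(s['t'],s['eef_pos'],s['tcp_rot'],s['joint_positions']);save(c,'w3.png')
print(proj(c,[.6055,-.2515,.07]))
for a in ((['green'],s['eef_pos'][2]-.02,(277,260)),(['yellow'],.032,(150,272)),(['yellow','orange'],.016,(155,268))):
  print(*flange(c,*a))
tips(c,'mouth_m',.07);tips(c,'mouth_xl',.108)
E
```

```text
7.225 [ 0.4561 -0.2793  0.2178] [ 0.7062  0.708   0.     -0.0005] [-0.6929  0.3885  1.5479  0.0001  1.2063 -0.6955]
[436.7194 172.4804]
[ 0.4547 -0.2782] 0.030399374663829803 [ 0.4544 -0.2783] [0.0296 0.0301]
[ 0.4828 -0.0984] 0.023679092526435852 [ 0.4829 -0.0916] [0.0217 0.0248]
[ 0.4829 -0.0931] 0.03807307779788971 [ 0.4829 -0.0878] [0.0375 0.0383]
mouth_m 0.61 [429.9 172.8] [ 0.5991 -0.2518  0.07  ]
```

View pics/w3.png

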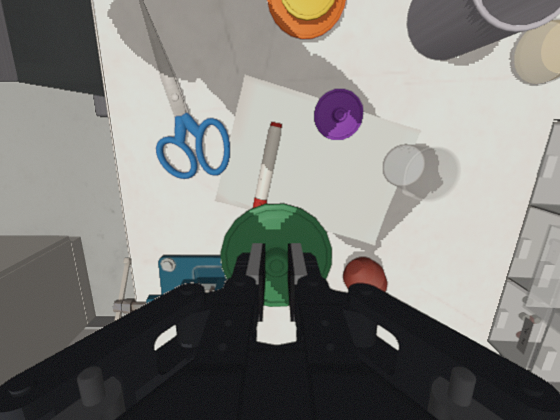

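Clear beaker: base disc at (404,166), rim circle about (431,173). One enlarged crop to fix the rim centre, overlaying candidate circles.

```bash
python3 - <<'E'
from h import *
c=wrist()
im=cv2.resize(c['image'][120:220,370:490,::-1],None,fx=6,fy=6,interpolation=cv2.INTER_CUBIC)
im=cv2.convertScaleAbs(im,alpha=1.8,beta=-150)
for x,col in ((.601,(0,0,255)),):
    for k in range(0,360,12):
        a=np.radians(k)
        for r,z,cc in ((.026,.07,(0,0,255)),(.026,.0,(255,0,0))):
            u=(proj(c,[x+r*np.cos(a),-.2515+r*np.sin(a),z])-[370,120])*6+3
            cv2.circle(im,tuple(int(v) for v in u),2,cc,-1)
cv2.imwrite('pics/w3c.png',im)
E
```

```text
(no output)
```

View pics/w3c.png

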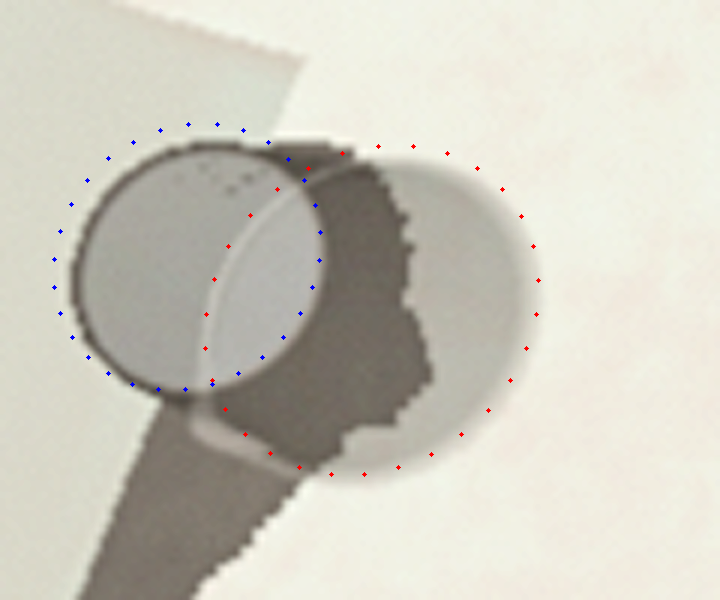

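Rim fits centre ≈ (0.601, −0.2525). Moving over it.

Request:
carry_out(plan=[[[255, 0.6, 4.8, 0, 0], [255, 1.0, 4.8, 0, 0], [255, 1.1, 4.9, 0, 0], [255, 0, 0, 4, 0], [255, 0, 0, 4, 0], [255, 0, 0, 0, 0], [255, 0, 0, 0, 0], [255, 0, 0, 0, 0]]])

```text
t: 8.38
eef_pos: [0.6022, -0.2531, 0.1407]
tcp_rot: [0.707, 0.707, 0.001, 0.002]
contact_force: [-0.5, 1.0, 0.5]
grip_width: 0.0115
grip_force: 29.5
```

```bash
python3 - <<'E'
from h import *
np.set_printoptions(precision=4,suppress=True)
c=wrist();print(arm.get_state()['eef_pos']);print(delta([.601,-.2525,.0965]))
S=eyes.get_image('side');T=eyes.get_image('top')
a=S['image'][220:360,240:400,::-1];b=T['image'][140:260,320:460,::-1]
a=cv2.resize(a,(460,400));b=cv2.resize(b,(340,400));cv2.imwrite('pics/p1.png',np.hstack([a,b]))
E
```

```text
[ 0.602  -0.253   0.1405]
(array([ 0.0542, -0.1145,  4.3974]), None)
```

View pics/p1.png

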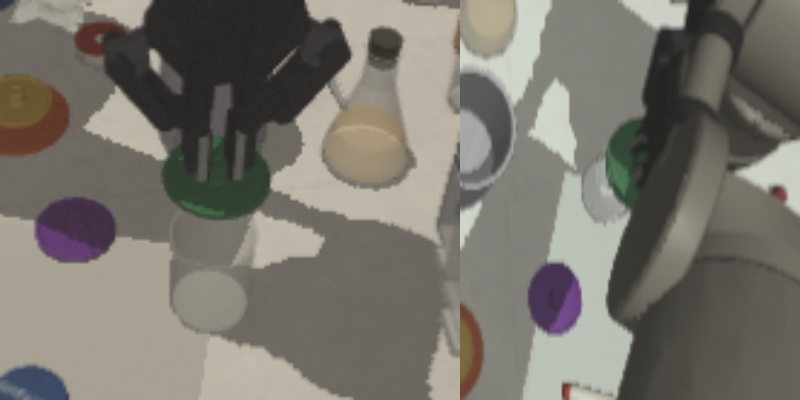

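The side view shows the green lid (crop 216,177) centred above the clear beaker's mouth (213,235). Lowering it now.

Request:
carry_out(plan=[[[255, 0, -0.1, 2, 0], [255, 0, 0, 1, 0], [255, 0, 0, 0.6, 0], [255, 0, 0, 0.4, 0], [255, 0, 0, 0.3, 0], [255, 0, 0, 0, 0], [255, 0, 0, 0, 0]]])

```text
t: 9.4
eef_pos: [0.6005, -0.2525, 0.0959]
tcp_rot: [0.707, 0.707, 0.0, 0.001]
contact_force: [-0.3, 0.7, 2.5]
grip_width: 0.0119
grip_force: 29.7
```

Request:
carry_out(plan=[[[150, 0, 0, 0, 0], [150, 0, 0, 0, 0], [150, 0, 0, 0, 0], [150, 0, 0, -1, 0], [150, 0, 0, -2, 0], [150, 0, 0, -4, 0], [150, 0, 0, -4, 0], [150, 0, 0, 0, 0]]])

```text
t: 10.4
eef_pos: [0.6019, -0.2532, 0.2102]
tcp_rot: [0.707, 0.707, 0.001, 0.004]
contact_force: [0.3, -0.4, -0.4]
grip_width: 0.035
grip_force: 0.0
```

Request:
carry_out(plan=[[[150, 4.2, -3, 0, 0], [150, 4.2, -3, 0, 0], [150, 4.2, -3, 0, 0], [150, 4.2, -2.8, 0, 0], [150, 0, 0, 0, 0], [150, 0, 0, 0, 0], [150, 0, 0, 0, 0]]])

```text
t: 11.28
eef_pos: [0.4829, -0.0853, 0.2051]
tcp_rot: [0.707, 0.707, 0.0, 0.0]
contact_force: [0.7, 0.5, -0.1]
grip_width: 0.0349
grip_force: 0.0
```

```bash
python3 - <<'E'
from h import *
np.set_printoptions(precision=4,suppress=True)
eyes.get_image('side')
c=wrist();print(arm.get_state()['eef_pos'])
S=eyes.get_image('side');T=eyes.get_image('top')
a=S['image'][220:360,240:400,::-1];b=c['image'][:,:,::-1]
a=cv2.resize(a,(360,315));b=cv2.resize(b,(420,315));cv2.imwrite('pics/p2.png',np.hstack([a,b]))
y=flange(c,['yellow'],.032,(277,200));print(y);print(flange(c,['yellow','orange'],.016,(277,195)))
print(delta([*y[2],.0535]))
E
```

```text
[ 0.4826 -0.0852  0.205 ]
(array([ 0.4829, -0.0859]), 0.026976801455020905, array([ 0.4829, -0.0859]), array([0.0264, 0.0266]))
(array([ 0.4828, -0.0861]), 0.03881131857633591, array([ 0.4829, -0.0861]), array([0.0384, 0.0385]))
(array([-0.1004,  0.0505, 15.1495]), None)
```

View pics/p2.png

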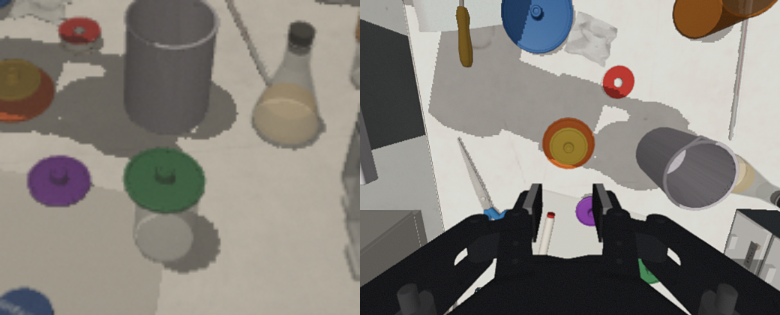

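Green lies flat on the clear beaker. The yellow stack is centred below, with the steel rim at about wrist px (453,229). Grasping yellow.

Request:
carry_out(plan=[[[150, -0.1, 0, 5, 0], [150, 0, 0, 5, 0], [150, 0, 0, 3.2, 0], [150, 0, 0, 1.2, 0], [150, 0, 0, 0.7, 0], [150, 0, 0, 0, 0], [150, 0, 0, 0, 0], [255, 0, 0, 0, 0], [255, 0, 0, 0, 0], [255, 0, 0, 0, 0]]])

```text
t: 12.72
eef_pos: [0.4827, -0.0856, 0.0549]
tcp_rot: [0.707, 0.707, 0.0, 0.001]
contact_force: [-0.1, -0.2, 6.2]
grip_width: 0.0114
grip_force: 29.4
```

Request:
carry_out(plan=[[[255, 0, 0, 0, 0], [255, 0, 0, 0, 0], [255, 0, 0, -1, 0], [255, 0, 0, -1.5, 0], [255, 0, 0, -4, 0], [255, 0, 0, -5, 0], [255, 0, 0, -5, 0], [255, 0, 0, 0, 0]]])

```text
t: 13.72
eef_pos: [0.484, -0.0859, 0.224]
tcp_rot: [0.707, 0.707, 0.002, 0.004]
contact_force: [0.1, 0.4, -1.1]
grip_width: 0.0114
grip_force: 29.3
```

```bash
python3 - <<'E'
from h import *
np.set_printoptions(precision=4,suppress=True)
c=wrist();s=arm.get_state();print(s['eef_pos'],s['grip_width'])
print(flange(c,['yellow'],s['eef_pos'][2]-.02,(277,260)));print(flange(c,['orange'],.016,(277,195)))
tips(c,'mouth_xl',.108);tips(c,'mouth_l',.092)
print(delta([.50,.40,.22],0))
E
```

```text
[ 0.4828 -0.0855  0.2215] 0.011649321284238444
(array([ 0.4828, -0.086 ]), 0.026971543207764626, array([ 0.4827, -0.0861]), array([0.0262, 0.0268]))
(array([ 0.4823, -0.0861]), 0.03871529549360275, array([ 0.4824, -0.0859]), array([0.0382, 0.0383]))
mouth_xl 0.74 [441.4 227.7] [ 0.6295 -0.1034  0.108 ]
(array([48.517 ,  1.8441, -0.0944]), np.float64(-2.8741823301814406e-05))
```

Request:
carry_out(plan=[[[255, 5.3, -0.5, 0, 0], [255, 5.3, -0.5, 0, 0], [255, 5.3, -0.5, 0, 0], [255, 5.3, -0.5, 0, 0], [255, 5.3, -0.4, 0, 0], [255, 5.3, -0.4, 0, 0], [255, 0, 0, 0, 0], [255, 0, 0, 0, 0], [255, 0, 0, 0, 0]]])

```text
t: 15.0
eef_pos: [0.4542, 0.2315, 0.2187]
tcp_rot: [0.708, 0.707, -0.001, -0.0]
contact_force: [0.5, -0.3, 0.2]
grip_width: 0.0118
grip_force: 29.3
```

```bash
cat >> h.py <<'E'
def overlay(c,name,box,circles,s=6,enh=1.5):
    x0,y0,x1,y1=box
    im=cv2.resize(c['image'][y0:y1,x0:x1,::-1],None,fx=s,fy=s,interpolation=cv2.INTER_CUBIC)
    im=cv2.convertScaleAbs(im,alpha=enh,beta=-255*(enh-1)*.6)
    for (x,y,z,r,col) in circles:
        for k in range(0,360,12):
            a=np.radians(k);u=(proj(c,[x+r*np.cos(a),y+r*np.sin(a),z])-[x0,y0]+.5)*s
            cv2.circle(im,tuple(int(v) for v in u),2,col,-1)
    cv2.imwrite('pics/'+name,im)
E
python3 - <<'E'
from h import *
np.set_printoptions(precision=4,suppress=True)
c=wrist();s=arm.get_state();print(s['t'],s['eef_pos'])
tips(c,'mouth_s',.058);tips(c,'mouth_l',.092)
u=proj(c,[.586,.262,.058]).astype(int);print(u)
overlay(c,'w4c.png',(u[0]-60,u[1]-50,u[0]+60,u[1]+50),[(.586,.262,.058,.022,(0,0,255)),(.586,.262,0,.022,(255,0,0))])
E
```

```text
15.05 [0.4544 0.2314 0.219 ]
mouth_s 0.91 [421.5 159.8] [0.5943 0.2687 0.058 ]
mouth_s 0.66 [472.8 336.4] [0.6824 0.0635 0.058 ]
mouth_l 0.91 [421.5 159.8] [0.5774 0.2725 0.092 ]
mouth_l 0.66 [472.8 336.4] [0.6549 0.0919 0.092 ]
[412 166]
```

View pics/w4c.png

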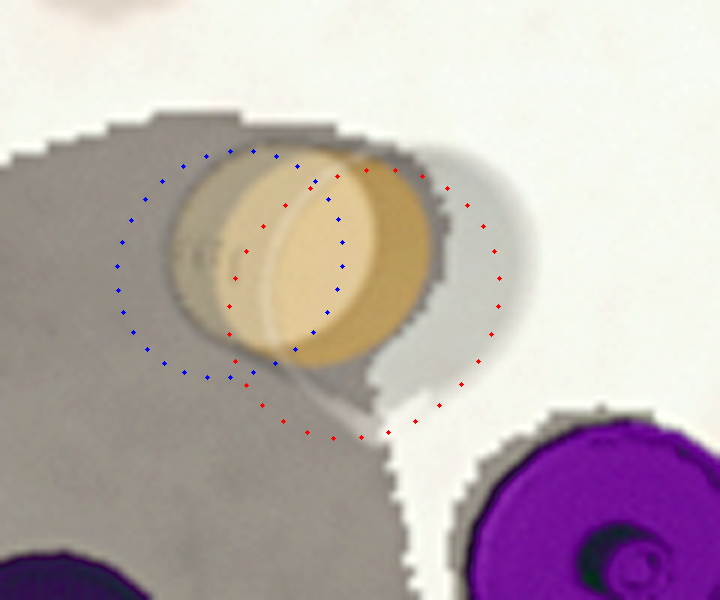

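The overlay shows the rim right and up of the guess, by about (+5.5, −4) px. I'll fit a cylinder silhouette to the network masks in the three cameras for a numeric answer, for all remaining beakers.

```bash
cat >> h.py <<'E'
def fitcyl(c,cam,name,x0,r,h):
    """xy of an upright cylinder whose silhouette best overlaps the mask nearest the guess"""
    from scipy.optimize import minimize
    ang=np.linspace(0,2*np.pi,60)
    def sil(p):
        P=np.array([[p[0]+r*np.cos(a),p[1]+r*np.sin(a),z] for z in (0,h) for a in ang])
        q=cv2.projectPoints(P,cv2.Rodrigues(np.array(c['R']))[0],np.array(c['t'],float),K(c),np.array(c['dist_coeffs']))[0]
        m=np.zeros((420*4,560*4),np.uint8);cv2.fillConvexPoly(m,np.round(cv2.convexHull(q.astype(np.float32))*4+1.5).astype(int),1);return m.astype(bool)
    best=None
    for d in spotter.masks_of(cam,name):
        m=cv2.resize(np.array(d['mask'],np.uint8),None,fx=4,fy=4,interpolation=cv2.INTER_NEAREST).astype(bool)
        f=lambda p:-(m&sil(p)).sum()/(m|sil(p)).sum()
        if f(x0)>-.2: continue
        o=minimize(f,x0,method='Nelder-Mead',options=dict(initial_simplex=[x0,[x0[0]+.008,x0[1]],[x0[0],x0[1]+.008]],xatol=2e-4,fatol=1e-4))
        if best is None or o.fun<best[1]: best=(o.x,o.fun)
    return best
E
python3 - <<'E'
from h import *
np.set_printoptions(precision=4,suppress=True)
W=wrist();T=eyes.get_image('top');S=eyes.get_image('side')
for n,x0,r,h in (('mouth_s',[.590,.265],.022,.058),('mouth_l',[.652,.088],.034,.092),('mouth_xl',[.623,-.1],.04,.108),('mouth_m',[.601,-.2525],.026,.07)):
    for cam,c in (('wrist',W),('top',T),('side',S)):
        if cam=='wrist' and n!='mouth_s': continue
        print(n,cam,fitcyl(c,cam,n,x0,r,h))
E
```

```text
mouth_s wrist (array([0.5931, 0.2657]), np.float64(-0.9144107675960127))
mouth_s top (array([0.5929, 0.2683]), np.float64(-0.9329268292682927))
mouth_s side (array([0.5942, 0.2741]), np.float64(-0.8555825242718447))
mouth_l top (array([0.6528, 0.0901]), np.float64(-0.9596406631877931))
mouth_l side (array([0.6558, 0.1005]), np.float64(-0.8472737040021489))
mouth_xl top None
mouth_xl side (array([ 0.6294, -0.0994]), np.float64(-0.9669514148424987))
mouth_m top None
mouth_m side (array([ 0.6059, -0.2308]), np.float64(-0.5658671413848028))
```

mouth_s ≈ (0.593, 0.267).

Request:
carry_out(plan=[[[255, 1.2, 4.6, 0, 0], [255, 1.2, 4.6, 0, 0], [255, 1.2, 4.6, 0, 0], [255, 0, 0, 4.4, 0], [255, 0, 0, 5, 0], [255, 0, 0, 0, 0], [255, 0, 0, 0, 0], [255, 0, 0, 0, 0]]])

```text
t: 16.75
eef_pos: [0.5935, 0.2691, 0.1282]
tcp_rot: [0.707, 0.707, 0.002, 0.001]
contact_force: [-1.4, -0.1, -0.2]
grip_width: 0.011
grip_force: 29.4
```

```bash
python3 - <<'E'
from h import *
np.set_printoptions(precision=4,suppress=True)
print(arm.get_state()['eef_pos'],delta([.593,.267,.085]))
S=eyes.get_image('side');T=eyes.get_image('top')
a=S['image'][110:210,220:360,::-1];b=T['image'][150:250,100:240,::-1]
cv2.imwrite('pics/p3.png',np.hstack([cv2.resize(a,(400,400)),cv2.resize(b,(400,400))]))
E
```

```text
[0.5935 0.2691 0.1282] (array([-0.2133, -0.074 ,  4.322 ]), None)
```

View pics/p3.png

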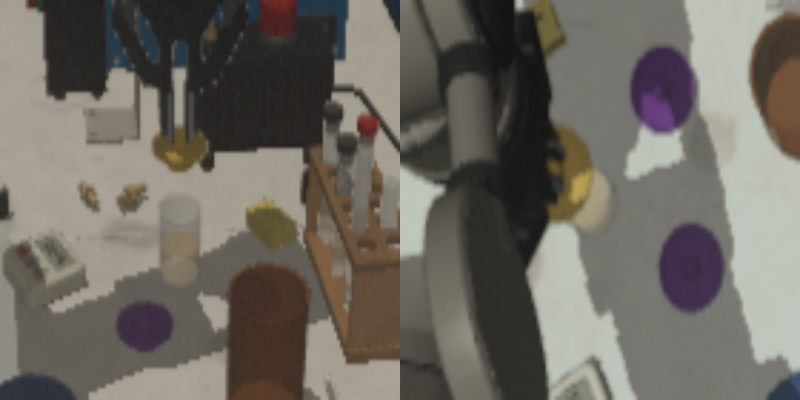

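The yellow lid (crop 180,148) hangs straight above the straw beaker (180,205). Lowering.

Request:
carry_out(plan=[[[255, -0.2, 0, 1.5, 0], [255, 0, 0, 1, 0], [255, 0, 0, 0.6, 0], [255, 0, 0, 0.5, 0], [255, 0, 0, 0.4, 0], [255, 0, 0, 0.3, 0], [255, 0, 0, 0, 0], [255, 0, 0, 0, 0]]])

```text
t: 17.85
eef_pos: [0.5929, 0.2669, 0.0846]
tcp_rot: [0.707, 0.707, 0.001, 0.001]
contact_force: [-3.6, -0.6, 10.3]
grip_width: 0.0117
grip_force: 30.5
```

Request:
carry_out(plan=[[[255, 0, 0, -0.1, 0], [150, 0, 0, 0, 0], [150, 0, 0, 0, 0], [150, 0, 0, 0, 0], [150, 0, 0, -1, 0], [150, 0, 0, -2, 0], [150, 0, 0, -4, 0], [150, 0, 0, -4.5, 0], [150, 0, 0, 0, 0]]])

```text
t: 18.98
eef_pos: [0.5942, 0.2673, 0.2036]
tcp_rot: [0.707, 0.707, 0.004, 0.002]
contact_force: [-0.7, 0.3, -0.1]
grip_width: 0.0351
grip_force: 0.0
```

Request:
carry_out(plan=[[[150, -4.6, -3.8, 0, 0], [150, -4.6, -3.8, 0, 0], [150, -4.6, -3.7, 0, 0], [150, -4.6, -3.7, 0, 0], [150, 0, 0, 0, 0], [150, 0, 0, 0, 0], [150, 0, 0, 0, 0]]])

```text
t: 19.85
eef_pos: [0.443, 0.0833, 0.1983]
tcp_rot: [0.707, 0.707, 0.0, 0.0]
contact_force: [-0.7, -0.3, -0.0]
grip_width: 0.0349
grip_force: 0.0
```

```bash
python3 - <<'E'
from h import *
np.set_printoptions(precision=4,suppress=True)
c=wrist();print(arm.get_state()['eef_pos'])
b=flange(c,['blue'],.016,(277,195));print(b);print(flange(c,['yellow'],.062,(450,100)))
print(delta([*b[2],.0375]))
tips(c,'mouth_xl',.108);tips(c,'mouth_l',.092)
print(fitcyl(c,'wrist','mouth_l',[.652,.09],.034,.092))
save(c,'w5.png')
E
```

```text
[0.4429 0.0833 0.1981]
(array([0.443 , 0.0825]), 0.04531107097864151, array([0.4431, 0.0826]), array([0.0447, 0.0451]))
(array([0.5901, 0.2469]), 0.018923591822385788, array([0.5907, 0.2526]), array([0.0137, 0.0208]))
(array([-0.0788,  0.0173, 16.0644]), None)
mouth_l 0.83 [531.3 205.2] [0.6524 0.0899 0.092 ]
(array([0.6545, 0.0896]), np.float64(-0.9763893830498825))
```

View pics/w5.png

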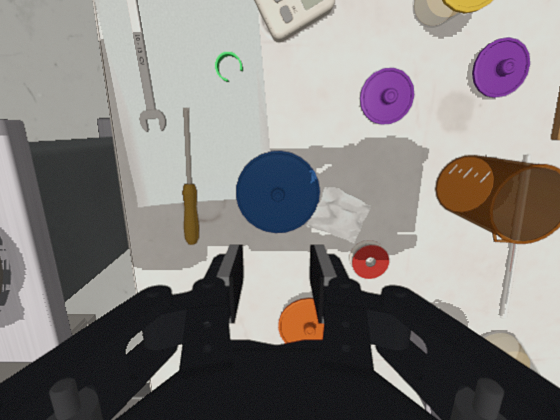

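Blue is alone and centred at (278,192), and the yellow flange sits on the straw beaker at the top edge. mouth_l ≈ (0.653, 0.090). Grasping blue.

Request:
carry_out(plan=[[[150, -0.1, 0, 5, 0], [150, 0, 0, 5, 0], [150, 0, 0, 4, 0], [150, 0, 0, 1.3, 0], [150, 0, 0, 0.7, 0], [150, 0, 0, 0, 0], [150, 0, 0, 0, 0], [255, 0, 0, 0, 0], [255, 0, 0, 0, 0], [255, 0, 0, 0, 0]]])

```text
t: 21.3
eef_pos: [0.4428, 0.0816, 0.0391]
tcp_rot: [0.707, 0.707, 0.001, 0.001]
contact_force: [-0.4, 0.5, 6.4]
grip_width: 0.0112
grip_force: 29.2
```

Request:
carry_out(plan=[[[255, 0, 0, 0, 0], [255, 0, 0, 0, 0], [255, 0, 0, -1, 0], [255, 0, 0, -3, 0], [255, 0, 0, -5, 0], [255, 0, 0, -5, 0], [255, 0, 0, -5, 0], [255, 0, 0, -2, 0], [255, 0, 0, 0, 0]]])

```text
t: 22.42
eef_pos: [0.4427, 0.0816, 0.25]
tcp_rot: [0.707, 0.707, 0.001, 0.001]
contact_force: [-0.8, -0.2, -1.7]
grip_width: 0.0116
grip_force: 29.3
```

Request:
carry_out(plan=[[[255, -5.5, 0.3, 0, 0], [255, -5.5, 0.3, 0, 0], [255, -5.5, 0.3, 0, 0], [255, -5.5, 0.3, 0, 0], [255, 0, 0, 0, 0], [255, 0, 0, 0, 0], [255, 0, 0, 0, 0]]])

```text
t: 23.3
eef_pos: [0.454, -0.137, 0.2478]
tcp_rot: [0.707, 0.708, -0.0, -0.001]
contact_force: [0.2, -0.6, 0.5]
grip_width: 0.0113
grip_force: 29.3
```

```bash
python3 - <<'E'
from h import *
np.set_printoptions(precision=4,suppress=True)
c=wrist();s=arm.get_state();print(s['eef_pos'])
tips(c,'mouth_xl',.108);print(fitcyl(c,'wrist','mouth_xl',[.625,-.1],.04,.108))
print(flange(c,['blue'],s['eef_pos'][2]-.022,(277,270)));print(flange(c,['orange'],.016,(277,100)))
T=eyes.get_image('top');print(fitcyl(T,'top','mouth_xl',[.625,-.1],.04,.108))
u=(450,220)
overlay(c,'w6.png',(350,120,560,320),[(.6255,-.1,.108,.04,(0,0,255)),(.6255,-.1,0,.04,(255,0,0))],s=3,enh=1.2)
E
```

```text
[ 0.4541 -0.1371  0.2481]
mouth_xl 0.84 [469.4 166.2] [ 0.6281 -0.1025  0.108 ]
None
(array([ 0.4499, -0.141 ]), 0.05156448110938072, array([ 0.4499, -0.1387]), array([0.0484, 0.0487]))
(array([ 0.4822, -0.0862]), 0.03874487057328224, array([ 0.4823, -0.0863]), array([0.0384, 0.0384]))
(array([ 0.6268, -0.1027]), np.float64(-0.964666449420418))
```

View pics/w6.png

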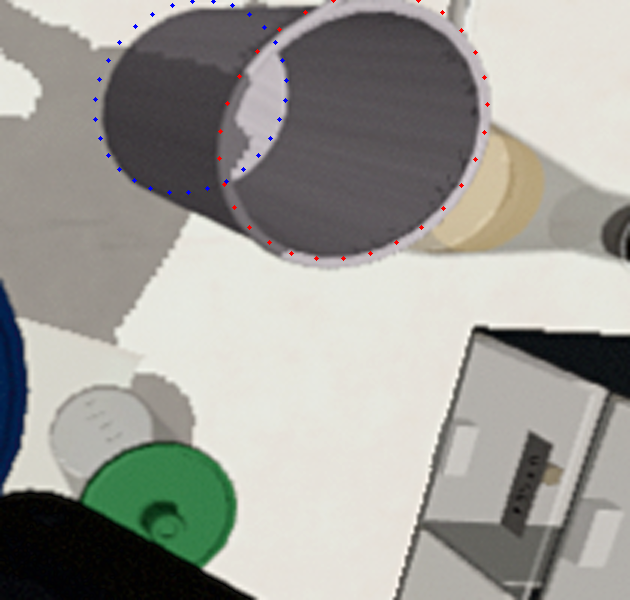

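Steel mouth ≈ (0.627, −0.1025): the rim bottom and base are offset slightly from the overlay, and I've applied that correction.

Request:
carry_out(plan=[[[255, 1.2, 5.8, 0, 0], [255, 1.2, 5.8, 0, 0], [255, 1.1, 5.7, 0, 0], [255, 0, 0, 4, 0], [255, 0, 0, 3, 0], [255, 0, 0, 0, 0], [255, 0, 0, 0, 0], [255, 0, 0, 0, 0]]])

```text
t: 24.55
eef_pos: [0.628, -0.1036, 0.1803]
tcp_rot: [0.707, 0.707, 0.001, 0.001]
contact_force: [-1.0, 0.1, -0.7]
grip_width: 0.0113
grip_force: 29.5
```

```bash
python3 - <<'E'
from h import *
np.set_printoptions(precision=4,suppress=True)
print(arm.get_state()['eef_pos'],delta([.627,-.1025,.135]))
E
```

```text
[ 0.628  -0.1036  0.1803] (array([ 0.1159, -0.1156,  4.5329]), None)
```

Request:
carry_out(plan=[[[255, 0.1, -0.1, 1.5, 0], [255, 0, 0, 1, 0], [255, 0, 0, 0.7, 0], [255, 0, 0, 0.5, 0], [255, 0, 0, 0.4, 0], [255, 0, 0, 0.3, 0], [255, 0, 0, 0, 0], [255, 0, 0, 0, 0]]])

```text
t: 25.55
eef_pos: [0.6265, -0.1025, 0.1352]
tcp_rot: [0.707, 0.707, 0.0, 0.001]
contact_force: [-2.5, 1.1, 6.0]
grip_width: 0.0112
grip_force: 30.0
```

Request:
carry_out(plan=[[[150, 0, 0, 0, 0], [150, 0, 0, 0, 0], [150, 0, 0, 0, 0], [150, 0, 0, -1, 0], [150, 0, 0, -3, 0], [150, 0, 0, -3, 0], [150, 0, 0, 0, 0]]])

```text
t: 26.42
eef_pos: [0.6276, -0.1028, 0.2078]
tcp_rot: [0.707, 0.707, 0.002, 0.003]
contact_force: [0.1, -0.5, 0.5]
grip_width: 0.0352
grip_force: 0.0
```

Request:
carry_out(plan=[[[150, 0.5, -4.8, 0, 0], [150, 0.5, -4.8, 0, 0], [150, 0.6, -4.8, 0, 0], [150, 0, 0, 0, 0], [150, 0, 0, 0, 0], [150, 0, 0, 0, 0]]])

```text
t: 27.18
eef_pos: [0.4833, -0.0867, 0.2042]
tcp_rot: [0.707, 0.707, 0.0, 0.0]
contact_force: [-0.5, -0.0, -0.6]
grip_width: 0.035
grip_force: 0.0
```

```bash
python3 - <<'E'
from h import *
np.set_printoptions(precision=4,suppress=True)
c=wrist();print(arm.get_state()['eef_pos'])
b=flange(c,['orange'],.016,(277,195));print(b);print(flange(c,['blue'],.112,(450,220)))
print(delta([*b[2],.0375]))
T=eyes.get_image('top');print(flange(T,['green'],.074,(387,193)),flange(T,['yellow'],.062,(163,199)),flange(T,['blue'],.112,(322,180)))
E
```

```text
[ 0.4832 -0.0866  0.2041]
(array([ 0.4824, -0.086 ]), 0.03877989947795868, array([ 0.4824, -0.0861]), array([0.0384, 0.0385]))
(array([ 0.6244, -0.1008]), 0.0464341975748539, array([ 0.6244, -0.1012]), array([0.0451, 0.0464]))
(array([ 0.0535, -0.0895, 16.6582]), None)Traceback (most recent call last):
  File "<stdin>", line 6, in <module>
  File "h.py", line 45, in flange
    q=min(cs,key=lambda q:np.linalg.norm(q[:,0].mean(0)-near))
ValueError: min() iterable argument is empty
```

Blue sits at (0.624, −0.101), radius 46 mm at rim height, so it is seated. Grasping orange.

Request:
carry_out(plan=[[[150, 0, -0.1, 5, 0], [150, 0, 0, 5, 0], [150, 0, 0, 4.4, 0], [150, 0, 0, 1.5, 0], [150, 0, 0, 0.7, 0], [150, 0, 0, 0, 0], [150, 0, 0, 0, 0], [255, 0, 0, 0, 0], [255, 0, 0, 0, 0], [255, 0, 0, 0, 0]]])

```text
t: 28.52
eef_pos: [0.4818, -0.0866, 0.0392]
tcp_rot: [0.707, 0.707, 0.0, 0.001]
contact_force: [-0.7, 0.4, 6.0]
grip_width: 0.0115
grip_force: 29.2
```

Request:
carry_out(plan=[[[255, 0, 0, 0, 0], [255, 0, 0, 0, 0], [255, 0, 0, -1, 0], [255, 0, 0, -3, 0], [255, 0, 0, -5, 0], [255, 0, 0, -5, 0], [255, 0, 0, -5, 0], [255, 0, 0, 0, 0], [255, 0, 0, 0, 0]]])

```text
t: 29.65
eef_pos: [0.4807, -0.0862, 0.228]
tcp_rot: [0.707, 0.707, -0.0, -0.0]
contact_force: [-0.3, -0.3, -1.5]
grip_width: 0.0114
grip_force: 29.3
```

```bash
python3 - <<'E'
from h import *
np.set_printoptions(precision=4,suppress=True)
c=wrist();print(arm.get_state()['eef_pos'])
print(delta([.49,.09,.22]),delta([.6535,.09,.17]))
E
```

```text
[ 0.4804 -0.0861  0.2273]
(array([17.6116,  0.9612,  0.7433]), None) (array([17.6077, 17.3218,  5.7085]), None)
```

Request:
carry_out(plan=[[[255, 4.4, 4.3, 0, 0], [255, 4.4, 4.3, 0, 0], [255, 4.4, 4.3, 0, 0], [255, 4.4, 4.4, 0, 0], [255, 0, 0, 3, 0], [255, 0, 0, 3, 0], [255, 0, 0, 0, 0], [255, 0, 0, 0, 0], [255, 0, 0, 0, 0]]])

```text
t: 30.82
eef_pos: [0.6549, 0.0894, 0.1698]
tcp_rot: [0.707, 0.707, 0.001, 0.001]
contact_force: [-0.2, -0.0, 0.5]
grip_width: 0.0116
grip_force: 29.5
```

```bash
python3 - <<'E'
from h import *
np.set_printoptions(precision=4,suppress=True)
print(arm.get_state()['eef_pos'],delta([.6535,.09,.1192]))
E
```

```text
[0.6549 0.0894 0.1698] (array([ 0.0577, -0.1501,  5.0584]), None)
```

Request:
carry_out(plan=[[[255, 0, -0.1, 2, 0], [255, 0, 0, 1, 0], [255, 0, 0, 0.7, 0], [255, 0, 0, 0.5, 0], [255, 0, 0, 0.4, 0], [255, 0, 0, 0.3, 0], [255, 0, 0, 0, 0], [255, 0, 0, 0, 0]]])

```text
t: 31.82
eef_pos: [0.6533, 0.0896, 0.1194]
tcp_rot: [0.707, 0.707, 0.0, 0.0]
contact_force: [-0.1, -0.2, -0.5]
grip_width: 0.0114
grip_force: 29.4
```

Request:
carry_out(plan=[[[255, 0, 0, 0.1, 0], [255, 0, 0, 0, 0], [150, 0, 0, 0, 0], [150, 0, 0, 0, 0], [150, 0, 0, 0, 0], [150, 0, 0, -1, 0], [150, 0, 0, -3, 0], [150, 0, 0, -5, 0], [150, 0, 0, 0, 0]]])

```text
t: 32.95
eef_pos: [0.6555, 0.0897, 0.2141]
tcp_rot: [0.707, 0.707, 0.004, 0.004]
contact_force: [0.4, -0.8, 0.4]
grip_width: 0.0353
grip_force: 0.0
```

Request:
carry_out(plan=[[[150, 0, -5, 0, 0], [150, 0, -5, 0, 0], [150, 0, -5, 0, 0], [150, 0, -5, 0, 0], [150, 0, -4, 0, 0], [150, 0, 0, 0, 0], [150, 0, 0, 0, 0]]])

```text
t: 33.83
eef_pos: [0.414, 0.0896, 0.2086]
tcp_rot: [0.707, 0.707, 0.001, 0.0]
contact_force: [0.1, 0.5, -0.0]
grip_width: 0.0353
grip_force: 0.0
```

```bash
python3 - <<'E'
from h import *
S=eyes.get_image('side');T=eyes.get_image('top')
a=S['image'][130:360,210:380,::-1];b=T['image'][140:250,130:430,::-1]
a=cv2.resize(a,None,fx=2.2,fy=2.2);b=cv2.resize(b,None,fx=1.4,fy=1.4)
im=np.zeros((a.shape[0],a.shape[1]+b.shape[1],3),np.uint8);im[:,:a.shape[1]]=a;im[:b.shape[0],a.shape[1]:]=b
cv2.imwrite('pics/end.png',im);print(im.shape,arm.get_state()['eef_pos'])
E
```

```text
(506, 794, 3) [0.41428098 0.08954185 0.20831001]
```

View pics/end.png

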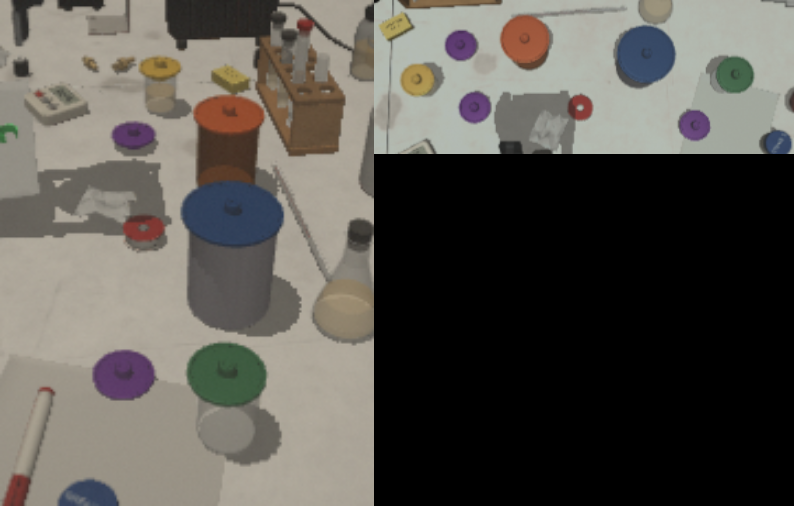

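All four lids lie flat on their own beakers: yellow (160,67), orange (229,115), blue (232,212), green (227,372). The purple lids are untouched, so I'm handing the job in.

```bash
python3 -c "
from bench import arm;print(arm.sign_off())"
```

```text
the job is handed in; nothing more can be done
None
```

The job is handed in: in the last pictures all four lids lie flat on the beakers of their own size, the beakers are upright where they stood, and the purple look-alikes were left alone; the arm finished at about 34 s of the 106 s allowed.

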